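# Load the lacquer curing box and close it up

### The arm

A 6-joint arm with a two-finger parallel gripper is mounted at the origin on the work surface. World frame = base frame: x ahead of the robot, y to its left, z up, the work surface at z = 0. Lengths are in mm, angles in degrees, forces in N, time in s.
With the tool pointing down it reaches from about 300 to 850 mm from the base axis. Payload 4.2 kg.
Tool frame: the origin (TCP) lies between the finger pads; the fingertips stand 22 mm ahead of it and the grasp point (between the pads) lies 3 mm ahead of it; z points along the fingers, y is the direction in which the jaws open and shut (so a half turn about z gives the same grasp; the last joint's range is limited). The gripper opens to 91 mm and grips with 3 to 60 N. Pads are 32 mm wide; open, the fingers measure 118 mm over their backs; the gripper's body (76 mm by 178 mm) begins 60 mm behind the grasp point.
Start: joints at [-65.203, 18.312, 89.639, -0, 72.044, -1.146], TCP at [251.558, -517.068, 235.976] pointing down, gripper open.
Joint ranges: [-177.97, 177.97], [-48.28, 115.42], [12.27, 149.76], [-77.06, 257.06], [2.81, 150.46], [-146.56, 146.56]. Speed limits (degrees/s): [147.25, 147.25, 180, 180, 180, 180].

### API

Orientations are given as [roll, pitch, yaw] about the fixed x, y, z axes, in that order (R = Rz(yaw) Ry(pitch) Rx(roll)).
In Python, from workcell import telemetry, cams, env gives the robot as it stands.
- The arm moves only by the shell command python3 -m inch 'ROWS' [FORCE]. ROWS is JSON, a list of rows, each an object of numbers: "x", "y", "z": the shift along the tool's x, y, z in cm; "yaw": the turn about the tool's z in units of 5 degrees (1.0 is 5 degrees); "gripper": the gripper's target within -1 to 1 (fully open at 1, half-way at 0, shut at -1). A call has 1 to 12 rows; each row shifts and turns the commanded pose from where the row before left it, along the tool's axes as they then stand; what a row does not reach is not made up. A row lasts 1/12 s, in which the tool goes at most 41.7 mm and 7.16 degrees, less where a joint would pass 70% of its speed; a pose out of reach is approached as far as the arm can. A call is refused whole if a number of a shift passes 4.17 or a number of a turn 1, either way. A call with a gripper value outside its range is refused whole. The fingers move at their own pace and stop on an object; FORCE is the grip in N (left out, the last holds). Time passes only in rows, so rows that do not move let the fingers close. It gives the time, the measured TCP pose, the force and the opening at its end, in the units of the state.
- telemetry.state(): the state, without advancing time (a new reading comes with each control period).
- cams.grab_frame(name): name is "side" or "top" or "wrist"; returns a dict with "pixels" (420x560x3 uint8, red, green, blue), "mtx" (3x3 intrinsics, pixels), "distortion" ([k1, k2, p1, p2, k3] as OpenCV has them; the pictures are not rectified), "rvec" (rotation vector, rad) and "tvec" (3), from world to camera coordinates, as OpenCV has them. Camera axes: x right, y down, z forward; pixel columns grow to the right and rows downward; lengths in mm; the calibration is good to about 2 mm. A picture is of the moment at which its call begins. There is no depth.
- env.job_done(): hands the job in, once; it reports no verdict.
The state is a dict: "time_s": time; "qpos": joint angles; "qvel": joint speeds; "effort": joint torques, N m; "ee_pos": TCP position; "ee_rot": TCP orientation; "force": force on the tool from outside, world axes, zero at the start; "torque": the same for the moment, N m; "gripper_width": finger opening in mm.
Only numpy, scipy, OpenCV 4.12 (cv2) and the standard library are available. Lean on these libraries where they do the work, as an engineer would, in place of code of your own. Each camera call takes 0.05 s, during which the arm holds its last target. There are 200 camera calls.

### The job

Put the long rectangular lacquer plaque from its sloping stand into the wooden curing box: lower it in the gripper, level and inlay up, and set it down, without dropping it, across both bearer strips, near the middle of the box and lengthwise from front to back. Then shut the lid fully without slamming it, and after that swing the steel clamp bar all the way down onto the lid. Leave the round plaque and the other things on the bench where they are.

Things in the scene. Friction and masses are not known exactly. Their poses are not given: they have to be found in the camera images.
- plaque: The thing to load: a loose rectangular dark grey lacquer plaque, 90 (x) x 56 (y) x 14 (z) mm, about 0.14 kg, with a white eggshell zigzag inlay on its top (+z) face. Origin at the centre of its underside; x along its length, y across its width, z out of the inlaid face. At the start it lies on the slope of stand_long, its x axis pointing up the slope.
- stand_long: Fixed drying stand with the rectangular plaque. Origin under the centre of its base board (150 x 130 x 8 mm, x by y); front faces -x. A slope board 36 mm wide (y), 125 mm long rises to +x at 35 deg; the plaque's underside centre rests 62 mm above the origin, its low end on two brass pins 8 mm thick, 11 mm tall. The plaque overhangs the slope board by 10 mm each side.
- guard_edge (a point): Middle of the front bar of the open wooden guard frame over stand_long, 182 mm above the bench, right above the plaque's middle. Axes as the stand. The frame is of 8 mm bars, 126 mm wide in y, runs 86 mm back (+x), stands on two 10 mm posts at x = +82, y = +-58 mm. It bars the gripper from straight above: go in from the front, square to the slope, and out the same way.
- stand_round: A second stand of the same make (same frame, sizes, guard), that holds the round plaque. Which of the two stands is the left one varies. Not to be used.
- roundel: Round lacquer plaque, diameter 72 mm, 14 mm thick, on stand_round. Origin at the centre of its underside, z out of the inlaid face. To be left alone.
- curebox: Fixed open-topped wooden curing box, outside 170 (x) x 200 (y) x 75 (z) mm, walls and floor 10 mm thick. Origin at the centre of its underside, z up, front faces -x, lid hinge along its far (+x) rim. A clamp bracket stands 18 mm out from the middle of the front wall, up to z = 105 mm.
- bearers (a point): Middle of the inside of the box at the level of the bearer tops, 22 mm above the box's origin; axes as the box. Two wooden bearer strips lie along y on the inner floor, 10 mm wide, 12 mm high, at x = -28 and +28 mm. The plaque belongs across both: underside centre near this point, its length along x.
- lid (a joint): Angle of the lid (rad): 0 is fully shut on the rim, growing as it opens; 1.57 is upright; starts at 1.6 to 1.75, stop at 1.9. The hinge is stiff: the lid stays where it is left. A wooden board, 176 mm from hinge to free edge, 208 mm wide, 11 mm thick, 0.25 kg; shut, its top is 86.5 mm above the box's origin.
- lid_hinge (a point): Point on the hinge line of the lid, mid-width, at the level of the lid's underside when shut (x = +85, z = 75.5 mm in the box's frame). Its z axis is normal to the lid's outer face (up when shut) and its -x axis points from the hinge to the lid's free edge.
- lid_edge (a point): Point on the lid's outer face (top face when shut) at the middle of its free edge, 176 mm from the hinge line. Same axes as lid_hinge.
- clamp (a joint): Angle of the clamp bar (rad): 0 is fully down, lying level across the front edge of the shut lid; growing as it swings up and towards the front. It starts open at 1.6 to 1.8, about upright; its stop is at 1.95. It stays where it is left.
- clamp_pivot (a point): Point on the clamp bar's pivot axis (parallel to the box's y), at x = -100, y = 0, z = 98 mm in the box's frame. Its x axis points along the bar to its free end, z is normal to the bar's upper face (up when down on the lid).
- clamp_tip (a point): Centre of the free end of the clamp bar, 92 mm from the pivot. The bar is flat steel, 14 mm wide (y), 8 mm thick, with a round end 24 mm across and a rubber foot. Same axes as clamp_pivot.
- jar: Bystander: closed amber glass jar, 52 mm across, 65 mm tall, origin at its underside.
- bowl: Bystander: terracotta bowl of eggshell, 110 mm across, 40 mm tall, origin at its underside.
- mug: Bystander: white mug, 76 mm across, 90 mm tall, origin at its underside.
- brush: Bystander: flat brush lying on the bench, 170 mm long, origin under its middle.
- knife: Bystander: spatula lying on the bench, 190 mm long, origin under its middle.
Not all that is in view belongs to the job. Leave any blue, purple or turquoise look-alike of the plaque alone.

How it is judged:
By the outcome, as a careful person would: the job done as asked, in the order asked, and still so for the second after the job is handed in, with the robot touching nothing.
It also fails if it takes over 64 s, if anything falls off the work surface, if the arm or the gripper's body presses on something with over 40 N, if the wrist force passes 120 N, or if a joint passes its speed limit or range.

## Working session

There is one attempt and no reset: what is moved stays moved. The work goes in short steps, Python scripts to look and compute and a shell command to move; the robot and the scene stay as the last step left them, time stands still between calls to the robot, and variables do not carry over. Pictures are saved under pics/ and viewed, about 8 in all and at most 12, crops included, and the job is handed in when it is done.

```bash
ls; mkdir -p pics; cat > h.py <<'E'
import numpy as np, cv2
from workcell import telemetry, cams, env
def grab(n,save=None):
    f=cams.grab_frame(n); f={k:np.array(v) for k,v in f.items()}
    if save: cv2.imwrite('pics/'+save+'.png',f['pixels'][:,:,::-1]); np.savez('pics/'+save+'.npz',**f)
    return f
def load(s): return dict(np.load('pics/'+s+'.npz'))
def ray(f,uv):
    p=cv2.undistortPoints(np.array(uv,float).reshape(-1,1,2),f['mtx'],f['distortion']).reshape(-1,2)
    R,_=cv2.Rodrigues(f['rvec']); d=np.c_[p,np.ones(len(p))]@R
    return -R.T@f['tvec'].ravel(), d
def plane(f,uv,z):
    c,d=ray(f,uv); return c+d*((z-c[2])/d[:,2])[:,None]
def proj(f,P):
    return cv2.projectPoints(np.array(P,float).reshape(-1,1,3),f['rvec'],f['tvec'],f['mtx'],f['distortion'])[0].reshape(-1,2)
def tri(f,u,g,v):
    c,d=ray(f,[u]);e,k=ray(g,[v]);d=d[0]/np.linalg.norm(d);k=k[0]/np.linalg.norm(k)
    s=np.linalg.lstsq(np.c_[d,-k],e-c,rcond=None)[0]; a=c+s[0]*d;b=e+s[1]*k
    return (a+b)/2,np.linalg.norm(a-b)
E
python3 - <<'E'
from h import *
for n in('side','top','wrist'): 
    f=grab(n,n+'0'); print(n,ray(f,[[280,210]]))
a=load('top0')['pixels'];cv2.imwrite('pics/a.png',cv2.resize(a,(800,600))[:,:,::-1])
a=load('side0')['pixels'];cv2.imwrite('pics/b.png',cv2.resize(a,(800,600))[:,:,::-1])
print(telemetry.state())
E
python3 -m inch --help
```

```text
pics
side (array([215.3541957 , 947.92419181, 911.89689049]), array([[ 0.25350847, -0.74609175, -0.61574211]]))
top (array([ 364.84985556,  -44.41897255, 1538.48724475]), array([[ 0.10580718,  0.00624615, -0.99440942]]))
wrist (array([ 325.71002662, -480.89386905,  383.46026491]), array([[-0.26925617, -0.14281801, -0.95258768]]))
{'time_s': 0.15, 'qpos': array([-6.52012419e+01,  1.83412063e+01,  8.96885036e+01, -3.54689978e-03,
        7.20443466e+01, -1.14733819e+00]), 'qvel': array([-0.0058955 , -0.18573021, -0.11013685, -0.03182317, -0.08250059,
        0.03669995]), 'effort': array([-4.68558701e-04, -4.12774658e+01, -2.32155597e+01,  7.27841794e-02,
        4.33735410e-02, -8.66112464e-05]), 'ee_pos': array([ 251.40489804, -516.74705741,  235.34617662]), 'ee_rot': array([-1.79925891e+02,  1.88918819e-03,  2.59471931e+01]), 'force': array([-0.30402081, -0.35423451, -0.06534623]), 'torque': array([ 0.04502325, -0.01070595, -0.00810077]), 'gripper_width': 91.18368835861158}invalid input: not JSON, or not a number
```

View pics/a.png

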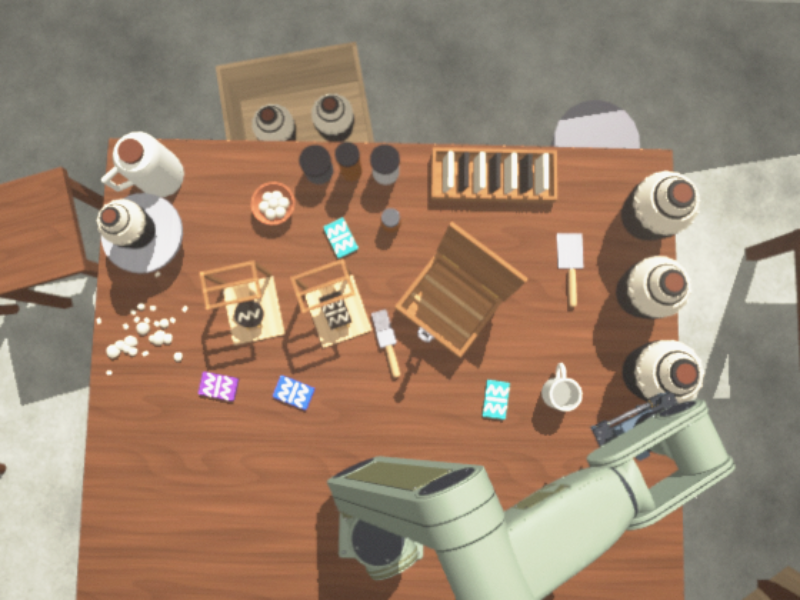

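View pics/b.png

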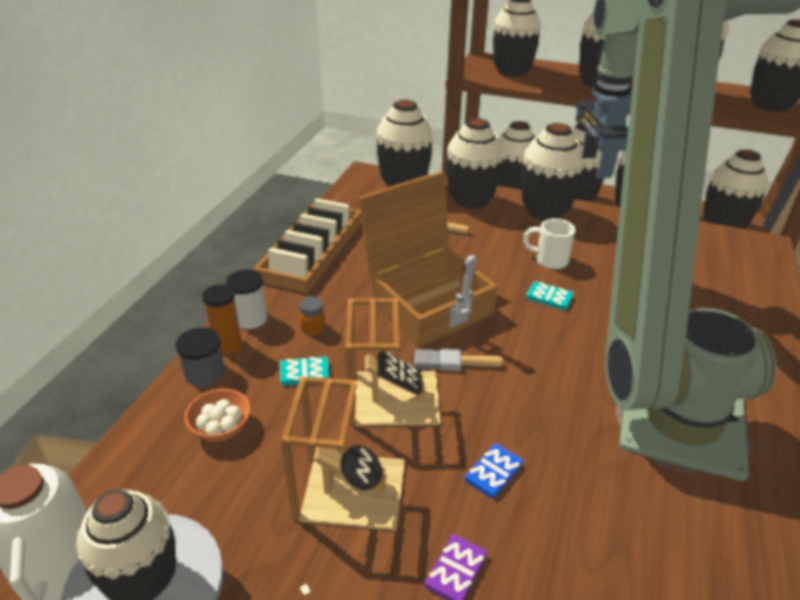

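```bash
python3 - <<'E'
from h import *
f=load('top0');g=load('side0')
c=cv2.resize(f['pixels'][145:260,195:375],None,fx=4.4,fy=4.4,interpolation=cv2.INTER_CUBIC);cv2.imwrite('pics/c.png',c[:,:,::-1])
c=cv2.resize(g['pixels'][115:305,230:360],None,fx=3.15,fy=3.15,interpolation=cv2.INTER_CUBIC);cv2.imwrite('pics/d.png',c[:,:,::-1])
# pale base boards
hsv=cv2.cvtColor(f['pixels'],cv2.COLOR_RGB2HSV)
m=cv2.inRange(hsv,(12,50,190),(30,160,255))
cs,_=cv2.findContours(m,0,2)
for k in cs:
    if cv2.contourArea(k)>300:
        b=cv2.boxPoints(cv2.minAreaRect(k)); P=plane(f,b,8); print(b.round(1).tolist(),P[:,:2].round().tolist(),P.mean(0).round(), [np.linalg.norm(P[i]-P[i-1]).round() for i in range(4)])
E
```

```text
[[201.89999389648438, 193.39999389648438], [242.8000030517578, 178.8000030517578], [261.29998779296875, 230.5], [220.39999389648438, 245.10000610351562]] [[583.0, 251.0], [640.0, 103.0], [452.0, 31.0], [396.0, 177.0]] [518. 141.   8.] [np.float64(201.0), np.float64(158.0), np.float64(201.0), np.float64(156.0)]
[[137.6999969482422, 189.89999389648438], [188.60000610351562, 179.10000610351562], [200.10000610351562, 233.5], [149.1999969482422, 244.3000030517578]] [[591.0, 487.0], [635.0, 302.0], [437.0, 252.0], [394.0, 434.0]] [514. 369.   8.] [np.float64(204.0), np.float64(190.0), np.float64(204.0), np.float64(187.0)]
[[275.3999938964844, 213.8000030517578], [302.70001220703125, 178.8000030517578], [348.79998779296875, 214.8000030517578], [321.5, 249.8000030517578]] [[514.0, -18.0], [644.0, -116.0], [515.0, -285.0], [387.0, -187.0]] [ 515. -151.    8.] [np.float64(211.0), np.float64(163.0), np.float64(213.0), np.float64(161.0)]
[[301.79998779296875, 137.1999969482422], [302.6000061035156, 102.0999984741211], [390.70001220703125, 104.0999984741211], [389.8999938964844, 139.1999969482422]] [[800.0, -110.0], [935.0, -111.0], [935.0, -442.0], [800.0, -437.0]] [ 868. -275.    8.] [np.float64(327.0), np.float64(135.0), np.float64(331.0), np.float64(136.0)]
```

View pics/c.png

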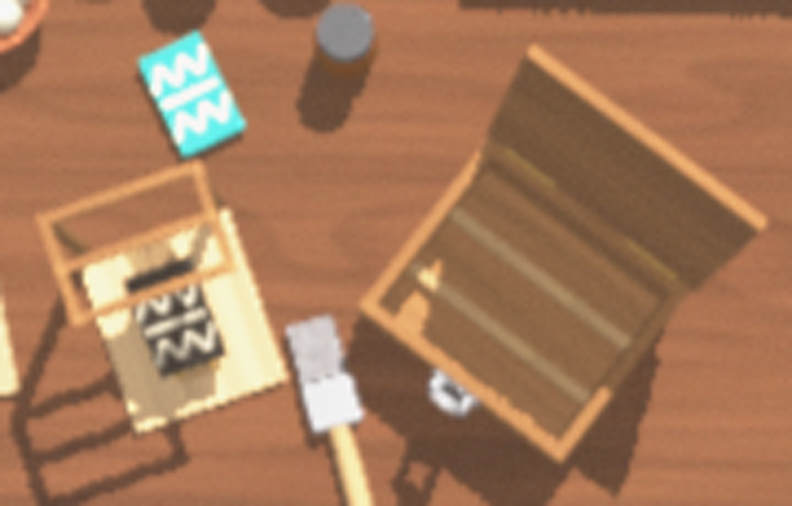

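View pics/d.png

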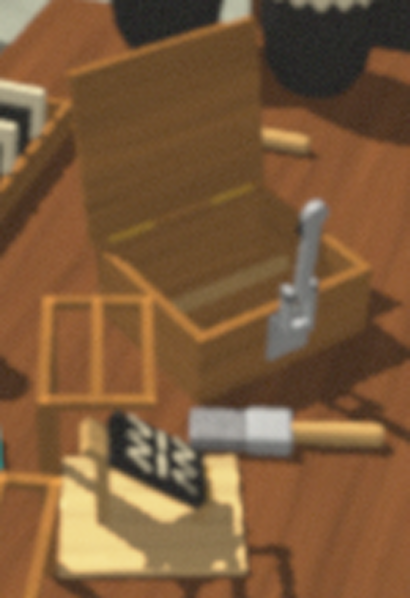

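```bash
python3 - <<'E'
from h import *
f=load('top0');g=load('side0')
T=lambda L:(np.array(L,float)+.5)/4.4-.5+[195,145]
S=lambda L:(np.array(L,float)+.5)/3.15-.5+[230,115]
def show(n,P):
    print(n,P.round(1).tolist())
B=plane(f,T([[287,382],[138,432],[228,208],[82,262]]),8);show('base FR FL BR BL',B);print(np.linalg.norm(B[0]-B[1]),np.linalg.norm(B[0]-B[2]))
show('ctr',B.mean(0))
ang=lambda a,b:np.degrees(np.arctan2(*(b-a)[[1,0]]))
print('yaw', ang(B[0],B[1])-90, ang(B[0],B[2]))
G=plane(f,T([[75,318],[227,270],[203,163],[40,217]]),182);show('guard FL FR BR BL',G);print(ang(G[1],G[0])-90,'frontmid',(G[0]+G[1])/2,np.linalg.norm(G[0]-G[1]))
Q=plane(f,T([[160,374],[222,352]]),47.7);show('plaque low top edge',Q);print(ang(Q[1],Q[0])-90,np.linalg.norm(Q[0]-Q[1]),Q.mean(0))
R=plane(f,T([[362,303],[562,460]]),75);show('rim FL FR',R);print('boxyaw',ang(R[1],R[0])-90,np.linalg.norm(R[0]-R[1]))
y=np.radians(ang(R[1],R[0])-90); print('box c',R.mean(0)[:2]+85*np.array([np.cos(y),np.sin(y)]))
# side checks
R2=plane(g,S([[203,335],[370,268]]),75);show('side rim FL FR',R2);print(ang(R2[1],R2[0])-90,np.linalg.norm(R2[0]-R2[1]))
B2=plane(g,S([[60,573],[246,573],[240,456]]),8);show('side base BL FL FR',B2)
print('clamp tip tri',tri(f,T([455,390])[None][0],g,S([314,205])))
L=T([[532,47],[765,222]]);M=S([[72,72],[250,20]])
for a,b in zip(L,M): print('lid edge',tri(f,a,g,b))
E
```

```text
base FR FL BR BL [[448.5, 36.4, 8.0], [405.1, 157.2, 8.0], [591.7, 88.9, 8.0], [544.2, 208.2, 8.0]]
128.38214831645953 152.5238064126876
ctr [497.4, 122.7, 8.0]
yaw 19.732642276299316 20.157361741833746
guard FL FR BR BL [[482.6, 183.1, 182.0], [520.0, 73.1, 182.0], [599.0, 93.1, 182.0], [556.5, 211.6, 182.0]]
18.819115640464275 frontmid [501.30297271 128.11621735 182.        ] 116.14166126341
plaque low top edge [[450.7, 135.9, 47.7], [469.3, 86.9, 47.7]]
20.774291111838878 52.461904236579585 [459.97439911 111.4037245   47.7       ]
rim FL FR [[508.2, -24.7, 75.0], [388.1, -183.6, 75.0]]
boxyaw -37.1018524932007 199.20728349942138
box c [ 515.93976987 -155.39588282]
side rim FL FR [[506.5, -32.7, 75.0], [389.6, -181.9, 75.0]]
-38.0744240816942 189.51473268047343
side base BL FL FR [[544.2, 212.6, 8.0], [404.9, 161.9, 8.0], [448.3, 35.4, 8.0]]
clamp tip tri (array([432.8485616 , -95.04108648, 192.39271762]), np.float64(4.402064294070846))
lid edge (array([ 673.64165765, -143.53326011,  248.35792271]), np.float64(3.090380968141649))
lid edge (array([ 554.3964861 , -309.0162661 ,  241.86613081]), np.float64(0.6254637212239134))
```

Dark grey rectangular plaque at top-view (335,310) on the right-hand stand fits. The roundel at (249,315), the turquoise ones at (340,238) and (496,400), blue at (293,393) and purple at (218,387) don't. Crop c confirms it: dark, with a white zigzag, at (190,320).

```bash

python3 -m inch '[{"z":-2.2},{"z":-2.2},{"z":-2.1},{"x":1.92,"y":-1.98},{"x":1.92,"y":-1.98},{"x":1.92,"y":-1.98},{"x":1.92,"y":-1.98},{"x":1.92,"y":-1.98},{"x":1.92,"y":-1.98},{"x":1.92,"y":-1.98},{"x":1.92,"y":-1.98},{"x":1.92,"y":-1.98}]' 20
python3 -m inch '[{"x":1.92,"y":-1.98},{"x":1.92,"y":-1.98},{"x":1.92,"y":-1.98},{"x":1.92,"y":-1.98},{"x":1.92,"y":-1.98},{"x":1.92,"y":-1.98},{"x":1.92,"y":-1.98},{"x":1.92,"y":-1.98},{"x":1.92,"y":-1.98},{"x":1.92,"y":-1.98},{"x":1.92,"y":-1.98},{"x":1.92,"y":-1.98}]' >/dev/null
python3 -m inch '[{"x":1.92,"y":-1.98},{"x":1.92,"y":-1.98},{"x":1.92,"y":-1.98},{"yaw":-1},{"yaw":-1},{"yaw":-1},{"yaw":-1},{"yaw":-1},{"yaw":-1},{"yaw":-1},{"yaw":-1},{"yaw":-1}]'
python3 -m inch '[{"yaw":-1},{"yaw":-1},{"yaw":-1},{"yaw":-1},{"yaw":-1},{"yaw":-1},{"yaw":-1},{"yaw":-1},{"yaw":-1},{"yaw":-1},{"yaw":-1},{"yaw":-1}]' >/dev/null
python3 -m inch '[{"yaw":-1},{"yaw":-1},{"yaw":-1},{"yaw":-1},{"yaw":-1},{"yaw":-1},{"yaw":-1},{"yaw":-1},{"yaw":-1},{"yaw":-1},{"yaw":-1},{"yaw":-1}]' >/dev/null
python3 -m inch '[{"yaw":-1},{"yaw":-1},{"yaw":0},{"yaw":0}]'
python3 - <<'E'
from h import *
f=grab('wrist','w1'); print(telemetry.state()['qpos'].round(1)); print(ray(f,[[280,210]]))
cv2.imwrite('pics/w1b.png',cv2.resize(f['pixels'],(800,600))[:,:,::-1])
E
```

```text
[-65.2  18.3  89.7  -0.   72.   -1.1]
(array([ 325.72421206, -480.9237598 ,  383.57159077]), array([[-0.26915491, -0.14303291, -0.95258405]]))invalid input
invalid input
invalid input
invalid input
invalid input
invalid input
```

View pics/w1b.png

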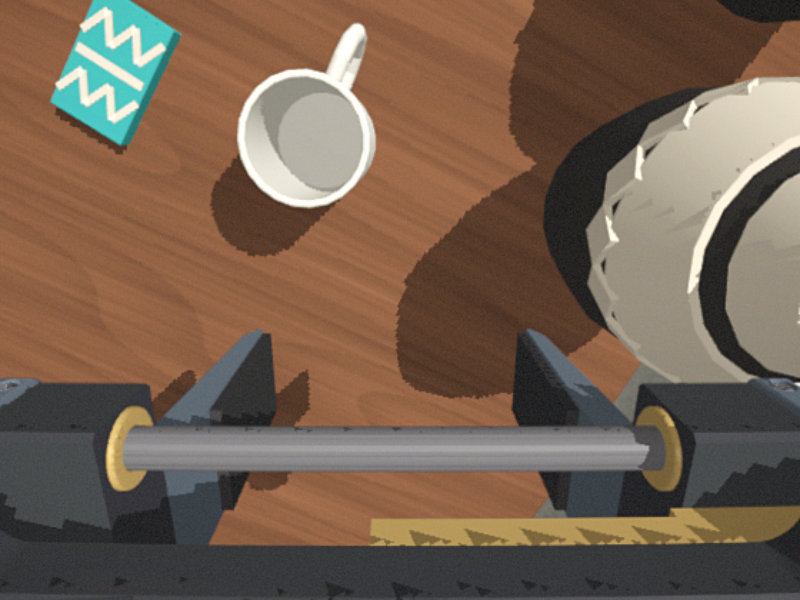

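The rows were refused and nothing moved: the view still shows the mug and a turquoise decoy. I'll try rows with every key present.

```bash

python3 -m inch '[{"x":0,"y":0,"z":-2.2,"yaw":0,"gripper":1}]' 20
```

```text
time_s: 0.28
ee_pos: [250.5, -514.9, 253.8]
ee_rot: [-179.4, -0.0, 25.9]
force: [0.1, 1.0, -0.6]
gripper_width: 91.2
```

```bash

python3 -m inch '[{"x":0,"y":0,"z":-2.2,"yaw":0,"gripper":1},{"x":0,"y":0,"z":-2.1,"yaw":0,"gripper":1},{"x":1.92,"y":-1.98,"z":0,"yaw":0,"gripper":1},{"x":1.92,"y":-1.98,"z":0,"yaw":0,"gripper":1},{"x":1.92,"y":-1.98,"z":0,"yaw":0,"gripper":1},{"x":1.92,"y":-1.98,"z":0,"yaw":0,"gripper":1},{"x":1.92,"y":-1.98,"z":0,"yaw":0,"gripper":1},{"x":1.92,"y":-1.98,"z":0,"yaw":0,"gripper":1},{"x":1.92,"y":-1.98,"z":0,"yaw":0,"gripper":1},{"x":1.92,"y":-1.98,"z":0,"yaw":0,"gripper":1},{"x":1.92,"y":-1.98,"z":0,"yaw":0,"gripper":1},{"x":1.92,"y":-1.98,"z":0,"yaw":0,"gripper":1}]' 20
python3 -m inch '[{"x":1.92,"y":-1.98,"z":0,"yaw":0,"gripper":1},{"x":1.92,"y":-1.98,"z":0,"yaw":0,"gripper":1},{"x":1.92,"y":-1.98,"z":0,"yaw":0,"gripper":1},{"x":1.92,"y":-1.98,"z":0,"yaw":0,"gripper":1},{"x":1.92,"y":-1.98,"z":0,"yaw":0,"gripper":1},{"x":1.92,"y":-1.98,"z":0,"yaw":0,"gripper":1},{"x":1.92,"y":-1.98,"z":0,"yaw":0,"gripper":1},{"x":1.92,"y":-1.98,"z":0,"yaw":0,"gripper":1},{"x":1.92,"y":-1.98,"z":0,"yaw":0,"gripper":1},{"x":1.92,"y":-1.98,"z":0,"yaw":0,"gripper":1},{"x":1.92,"y":-1.98,"z":0,"yaw":0,"gripper":1},{"x":1.92,"y":-1.98,"z":0,"yaw":0,"gripper":1}]'
python3 -m inch '[{"x":1.92,"y":-1.98,"z":0,"yaw":0,"gripper":1},{"x":1.92,"y":-1.98,"z":0,"yaw":0,"gripper":1},{"x":0,"y":0,"z":0,"yaw":-1,"gripper":1},{"x":0,"y":0,"z":0,"yaw":-1,"gripper":1},{"x":0,"y":0,"z":0,"yaw":-1,"gripper":1},{"x":0,"y":0,"z":0,"yaw":-1,"gripper":1},{"x":0,"y":0,"z":0,"yaw":-1,"gripper":1},{"x":0,"y":0,"z":0,"yaw":-1,"gripper":1},{"x":0,"y":0,"z":0,"yaw":-1,"gripper":1},{"x":0,"y":0,"z":0,"yaw":-1,"gripper":1},{"x":0,"y":0,"z":0,"yaw":-1,"gripper":1},{"x":0,"y":0,"z":0,"yaw":-1,"gripper":1}]'
python3 -m inch '[{"x":0,"y":0,"z":0,"yaw":-1,"gripper":1},{"x":0,"y":0,"z":0,"yaw":-1,"gripper":1},{"x":0,"y":0,"z":0,"yaw":-1,"gripper":1},{"x":0,"y":0,"z":0,"yaw":-1,"gripper":1},{"x":0,"y":0,"z":0,"yaw":-1,"gripper":1},{"x":0,"y":0,"z":0,"yaw":-1,"gripper":1},{"x":0,"y":0,"z":0,"yaw":-1,"gripper":1},{"x":0,"y":0,"z":0,"yaw":-1,"gripper":1},{"x":0,"y":0,"z":0,"yaw":-1,"gripper":1},{"x":0,"y":0,"z":0,"yaw":-1,"gripper":1},{"x":0,"y":0,"z":0,"yaw":-1,"gripper":1},{"x":0,"y":0,"z":0,"yaw":-1,"gripper":1}]'
python3 -m inch '[{"x":0,"y":0,"z":0,"yaw":-1,"gripper":1},{"x":0,"y":0,"z":0,"yaw":-1,"gripper":1},{"x":0,"y":0,"z":0,"yaw":-1,"gripper":1},{"x":0,"y":0,"z":0,"yaw":-1,"gripper":1},{"x":0,"y":0,"z":0,"yaw":-1,"gripper":1},{"x":0,"y":0,"z":0,"yaw":-1,"gripper":1},{"x":0,"y":0,"z":0,"yaw":-1,"gripper":1},{"x":0,"y":0,"z":0,"yaw":-1,"gripper":1},{"x":0,"y":0,"z":0,"yaw":-1,"gripper":1},{"x":0,"y":0,"z":0,"yaw":-1,"gripper":1},{"x":0,"y":0,"z":0,"yaw":-1,"gripper":1},{"x":0,"y":0,"z":0,"yaw":-1,"gripper":1}]'
python3 -m inch '[{"x":0,"y":0,"z":0,"yaw":-0.8,"gripper":1},{"x":0,"y":0,"z":0,"yaw":0,"gripper":1},{"x":0,"y":0,"z":0,"yaw":0,"gripper":1}]'
python3 - <<'E'
from h import *
f=grab('wrist','w2'); print(telemetry.state()['qpos'].round(1),telemetry.state()['ee_pos']); print(ray(f,[[280,210]]))
cv2.imwrite('pics/w2b.png',cv2.resize(f['pixels'],(800,600))[:,:,::-1])
E
```

```text
time_s: 1.28
ee_pos: [337.6, -253.6, 300.9]
ee_rot: [-180.0, -0.0, 25.9]
force: [0.3, -0.8, 0.1]
gripper_width: 91.0
time_s: 2.28
ee_pos: [440.8, 60.8, 300.9]
ee_rot: [180.0, 0.0, 26.0]
force: [0.7, -0.6, 0.3]
gripper_width: 91.1
time_s: 3.28
ee_pos: [457.9, 111.8, 300.8]
ee_rot: [-180.0, 0.0, 76.2]
force: [0.0, 0.7, 0.7]
gripper_width: 91.2
time_s: 4.28
ee_pos: [457.9, 111.8, 300.8]
ee_rot: [-180.0, -0.0, 136.2]
force: [-0.1, -0.2, 0.0]
gripper_width: 91.4
time_s: 5.28
ee_pos: [457.9, 111.8, 300.8]
ee_rot: [-180.0, -0.0, -163.8]
force: [0.3, -0.3, 0.1]
gripper_width: 91.4
time_s: 5.53
ee_pos: [457.9, 111.8, 300.8]
ee_rot: [-180.0, -0.0, -160.2]
force: [-0.2, 0.1, 0.5]
gripper_width: 91.0
[ 12.3   6.7  95.6  -0.   77.7 -97.5] [457.92752872 111.81939809 300.82774472]
(array([379.0293476 ,  83.18004109, 449.0797659 ]), array([[ 0.28136718,  0.11570642, -0.95276633]]))
```

View pics/w2b.png

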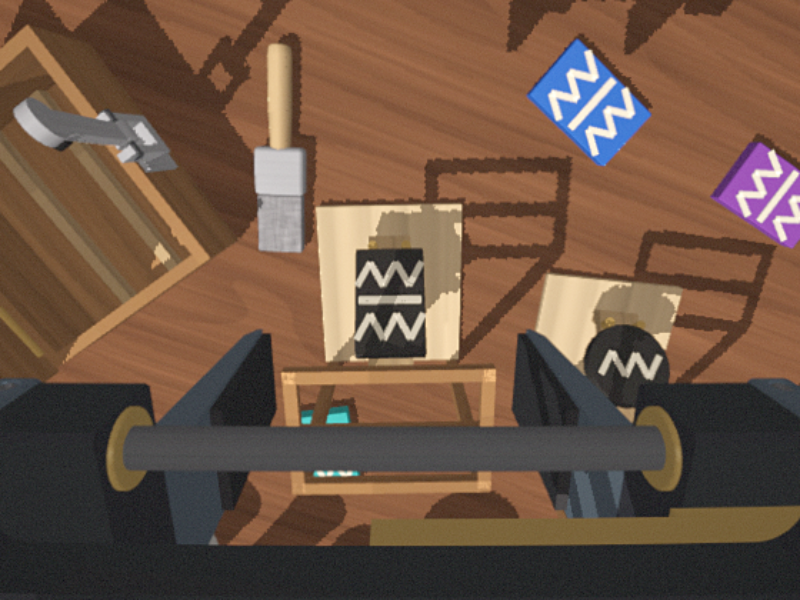

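```bash
python3 - <<'E'
from h import *
f=load('w2')
T=lambda L:(np.array(L,float)+.5)*.7-.5
xs=np.array([np.cos(np.radians(20)),np.sin(np.radians(20)),0]);ys=np.array([-xs[1],xs[0],0])
t=np.array([457.93,111.82,0])
def rel(n,P): print(n,[( round(float((p-t)@xs),1), round(float((p-t)@ys),1)) for p in P])
rel('bar top front edge L R @186',plane(f,T([[283,368],[496,366]]),186))
rel('bar mid @182',plane(f,T([[283,376],[496,374]]),182))
rel('plaque low top @47.7',plane(f,T([[357,250],[424,248]]),47.7))
rel('plaque high top @99.5',plane(f,T([[355,358],[427,357]]),99.5))
rel('base front @8',plane(f,T([[316,208],[462,204]]),8))
E
```

```text
bar top front edge L R @186 [(41.3, -64.9), (40.5, 59.4)]
bar mid @182 [(48.5, -66.3), (47.6, 60.6)]
plaque low top @47.7 [(0.4, -30.4), (-1.1, 25.0)]
plaque high top @99.5 [(74.2, -30.2), (73.6, 25.3)]
base front @8 [(-29.3, -68.9), (-32.4, 60.5)]
```

View w2 (count 6): the plaque is centred at (390,303), the guard bar at (389,372), and the camera is on the open side. Shift sideways slightly, then descend in front of the bar.

```bash

python3 -m inch '[{"x":-0.1,"y":-0.27,"z":0,"yaw":0,"gripper":1},{"x":0,"y":0,"z":3,"yaw":0,"gripper":1},{"x":0,"y":0,"z":3,"yaw":0,"gripper":1},{"x":0,"y":0,"z":3,"yaw":0,"gripper":1},{"x":0,"y":0,"z":3,"yaw":0,"gripper":1},{"x":0,"y":0,"z":3,"yaw":0,"gripper":1},{"x":0,"y":0,"z":2,"yaw":0,"gripper":1},{"x":0,"y":0,"z":0,"yaw":0,"gripper":1}]' 40
python3 -m inch '[{"x":0,"y":0,"z":2,"yaw":0,"gripper":1},{"x":0,"y":0,"z":2,"yaw":0,"gripper":1},{"x":0,"y":0,"z":2,"yaw":0,"gripper":1},{"x":0,"y":0,"z":1.5,"yaw":0,"gripper":1},{"x":0,"y":0,"z":0.6,"yaw":0,"gripper":1},{"x":0,"y":0,"z":0,"yaw":0,"gripper":1}]'
python3 - <<'E'
from h import *
f=grab('wrist','w3');g=grab('side','s3')
a=cv2.resize(f['pixels'],(400,300));b=cv2.resize(g['pixels'][170:320,190:390],(400,300),interpolation=cv2.INTER_CUBIC)
cv2.imwrite('pics/e.png',cv2.resize(np.hstack([a,b]),(800,300))[:,:,::-1])
E
```

```text
time_s: 6.25
ee_pos: [457.1, 108.9, 127.2]
ee_rot: [179.9, -0.5, -160.1]
force: [-0.5, -0.2, 0.1]
gripper_width: 91.2
time_s: 6.75
ee_pos: [460.0, 109.6, 49.8]
ee_rot: [180.0, -0.1, -160.1]
force: [-0.0, -0.4, 0.8]
gripper_width: 91.1
```

View pics/e.png

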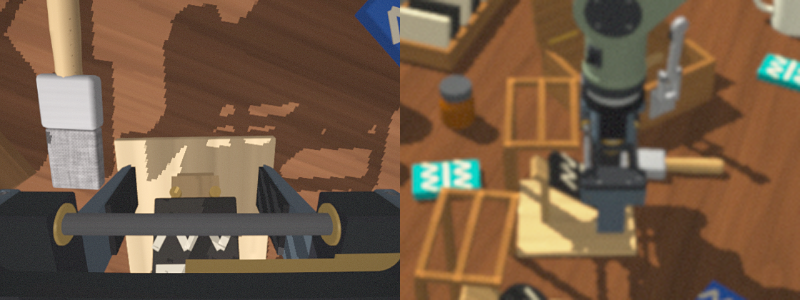

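View e (count 7): the open fingers straddle the plaque's low end (wrist half, about (195,215)), with no contact forces. Close and lift.

```bash

python3 -m inch '[{"x":0,"y":0,"z":0,"yaw":0,"gripper":-1},{"x":0,"y":0,"z":0,"yaw":0,"gripper":-1},{"x":0,"y":0,"z":0,"yaw":0,"gripper":-1},{"x":0,"y":0,"z":0,"yaw":0,"gripper":-1},{"x":0,"y":0,"z":0,"yaw":0,"gripper":-1},{"x":0,"y":0,"z":0,"yaw":0,"gripper":-1},{"x":0,"y":0,"z":0,"yaw":0,"gripper":-1},{"x":0,"y":0,"z":0,"yaw":0,"gripper":-1}]' 50
python3 -m inch '[{"x":0,"y":0,"z":-0.3,"yaw":0,"gripper":-1},{"x":0,"y":0,"z":-0.5,"yaw":0,"gripper":-1},{"x":0,"y":0,"z":-0.7,"yaw":0,"gripper":-1},{"x":0,"y":0,"z":-0.7,"yaw":0,"gripper":-1},{"x":0,"y":0,"z":-0.5,"yaw":0,"gripper":-1},{"x":0,"y":0,"z":0,"yaw":0,"gripper":-1}]'
python3 - <<'E'
from h import *
f=grab('wrist','w4');g=grab('side','s4')
a=cv2.resize(f['pixels'],(400,300));b=cv2.resize(g['pixels'][170:320,190:390],(400,300),interpolation=cv2.INTER_CUBIC)
cv2.imwrite('pics/f.png',np.hstack([a,b])[:,:,::-1])
E
```

```text
time_s: 7.52
ee_pos: [459.9, 109.6, 50.1]
ee_rot: [-180.0, 0.0, -160.1]
force: [-1.1, -0.9, 2.1]
gripper_width: 55.3
time_s: 8.02
ee_pos: [460.8, 109.9, 78.3]
ee_rot: [-180.0, 0.2, -160.1]
force: [0.9, -0.3, -1.4]
gripper_width: 55.5
```

View pics/f.png

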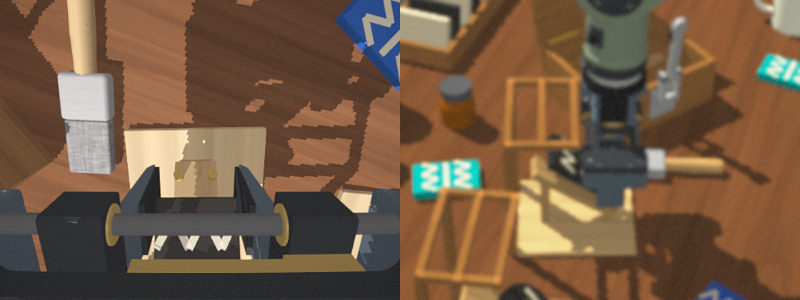

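View f (count 8): the plaque is held (−1.4 N on the wrist). It sits too high in the pads for the fingertips to get it low over the bench. I'll set it back, regrip nearer the fingertips, then take it out to the front.

```bash

python3 -m inch '[{"x":0,"y":0,"z":0.7,"yaw":0,"gripper":-1},{"x":0,"y":0,"z":0.7,"yaw":0,"gripper":-1},{"x":0,"y":0,"z":0.7,"yaw":0,"gripper":-1},{"x":0,"y":0,"z":0.4,"yaw":0,"gripper":-1},{"x":0,"y":0,"z":0.2,"yaw":0,"gripper":-1},{"x":0,"y":0,"z":0,"yaw":0,"gripper":-1}]'
python3 -m inch '[{"x":0,"y":0,"z":0,"yaw":0,"gripper":0.5},{"x":0,"y":0,"z":0,"yaw":0,"gripper":0.5},{"x":0,"y":0,"z":0,"yaw":0,"gripper":0.5},{"x":0,"y":0,"z":-0.4,"yaw":0,"gripper":0.5},{"x":0,"y":0,"z":-0.7,"yaw":0,"gripper":0.5},{"x":0,"y":0,"z":0,"yaw":0,"gripper":0.5}]'
python3 -m inch '[{"x":0,"y":0,"z":0,"yaw":0,"gripper":-1},{"x":0,"y":0,"z":0,"yaw":0,"gripper":-1},{"x":0,"y":0,"z":0,"yaw":0,"gripper":-1},{"x":0,"y":0,"z":0,"yaw":0,"gripper":-1},{"x":0,"y":0,"z":0,"yaw":0,"gripper":-1},{"x":0,"y":0,"z":0,"yaw":0,"gripper":-1}]' 50
python3 -m inch '[{"x":0,"y":0,"z":-0.3,"yaw":0,"gripper":-1},{"x":0,"y":0,"z":-0.5,"yaw":0,"gripper":-1},{"x":0,"y":0,"z":-0.7,"yaw":0,"gripper":-1},{"x":0,"y":0,"z":-0.7,"yaw":0,"gripper":-1},{"x":0,"y":0,"z":-0.5,"yaw":0,"gripper":-1},{"x":0,"y":0,"z":0,"yaw":0,"gripper":-1}]'
python3 - <<'E'
from h import *
grab('wrist','w5');grab('side','s5')
E
```

```text
time_s: 8.62
ee_pos: [459.8, 109.6, 50.0]
ee_rot: [-180.0, -0.0, -160.0]
force: [-1.1, 0.4, 5.2]
gripper_width: 55.4
time_s: 9.12
ee_pos: [460.8, 109.8, 62.1]
ee_rot: [-180.0, 0.1, -160.1]
force: [0.4, 0.3, -0.3]
gripper_width: 68.4
time_s: 9.62
ee_pos: [459.9, 109.6, 61.0]
ee_rot: [-180.0, 0.0, -160.1]
force: [-1.3, -0.3, 2.2]
gripper_width: 55.4
time_s: 10.12
ee_pos: [460.8, 109.8, 89.3]
ee_rot: [-180.0, 0.2, -160.1]
force: [0.8, 0.0, -1.3]
gripper_width: 55.3
```

```bash

python3 -m inch '[{"x":1,"y":0,"z":0,"yaw":0,"gripper":-1},{"x":2,"y":0,"z":0,"yaw":0,"gripper":-1},{"x":2.5,"y":0,"z":0,"yaw":0,"gripper":-1},{"x":2.5,"y":0,"z":0,"yaw":0,"gripper":-1},{"x":2,"y":0,"z":0,"yaw":0,"gripper":-1},{"x":1.5,"y":0,"z":0,"yaw":0,"gripper":-1},{"x":0.8,"y":0,"z":0,"yaw":0,"gripper":-1},{"x":0,"y":0,"z":1.5,"yaw":0,"gripper":-1},{"x":0,"y":0,"z":2,"yaw":0,"gripper":-1},{"x":0,"y":0,"z":1.5,"yaw":0,"gripper":-1},{"x":0,"y":0,"z":1,"yaw":0,"gripper":-1},{"x":0,"y":0,"z":0,"yaw":0,"gripper":-1}]'
python3 - <<'E'
from h import *
f=grab('wrist','w6');g=grab('side','s6')
a=cv2.resize(f['pixels'],(400,300));b=cv2.resize(g['pixels'][210:360,240:440],(400,300),interpolation=cv2.INTER_CUBIC)
cv2.imwrite('pics/g.png',np.hstack([a,b])[:,:,::-1])
print(telemetry.state()['ee_pos'],telemetry.state()['force'])
E
```

```text
time_s: 11.22
ee_pos: [342.9, 67.4, 26.5]
ee_rot: [180.0, -0.2, -160.1]
force: [-0.3, 0.1, -1.9]
gripper_width: 55.5
[344.21104514  67.66801376  27.85664603] [ 0.72830253 -0.37255376 -2.18216674]
```

View pics/g.png

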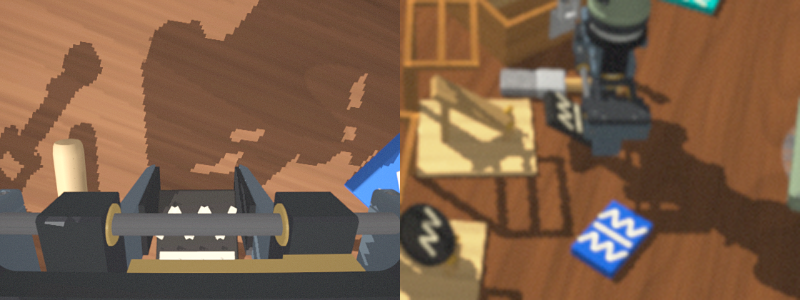

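View g (count 9): the plaque is still held at about 35° over clear bench (side half, (565,115)). Lower it to just touching, then ease the grip in steps so the high end pivots down.

```bash
cat > d.py <<'E'
from h import *
import sys
f=grab('wrist',sys.argv[1]);g=grab('side',sys.argv[1]+'s')
r=load(sys.argv[2]);q=load(sys.argv[2]+'s') if len(sys.argv)<4 else load(sys.argv[3])
print('diff wrist %.2f side %.2f'%(cv2.absdiff(f['pixels'],r['pixels'])[262:375,225:330].mean(),cv2.absdiff(g['pixels'],q['pixels'])[250:282,308:338].mean()))
E
python3 -m inch '[{"x":0,"y":0,"z":0.2,"yaw":0,"gripper":-1},{"x":0,"y":0,"z":0,"yaw":0,"gripper":-1}]' 50
python3 d.py p0 w6 s6
python3 -m inch '[{"x":0,"y":0,"z":0,"yaw":0,"gripper":-1},{"x":0,"y":0,"z":0,"yaw":0,"gripper":-1}]' 20; python3 d.py p1 p0
python3 -m inch '[{"x":0,"y":0,"z":0,"yaw":0,"gripper":-1},{"x":0,"y":0,"z":0,"yaw":0,"gripper":-1}]' 12; python3 d.py p2 p0
python3 -m inch '[{"x":0,"y":0,"z":0,"yaw":0,"gripper":-1},{"x":0,"y":0,"z":0,"yaw":0,"gripper":-1}]' 8; python3 d.py p3 p0
```

```text
time_s: 11.48
ee_pos: [344.8, 67.8, 26.3]
ee_rot: [-180.0, 0.1, -160.1]
force: [-0.5, 0.1, -0.8]
gripper_width: 55.2
diff wrist 3.08 side 6.03
time_s: 11.75
ee_pos: [344.5, 67.7, 26.2]
ee_rot: [-180.0, 0.0, -160.1]
force: [-0.4, -0.0, -1.2]
gripper_width: 56.0
diff wrist 2.98 side 2.43
time_s: 12.02
ee_pos: [344.3, 67.7, 26.0]
ee_rot: [-180.0, 0.0, -160.1]
force: [-0.8, 0.3, -1.9]
gripper_width: 55.9
diff wrist 3.03 side 3.12
time_s: 12.28
ee_pos: [344.3, 67.7, 25.9]
ee_rot: [-180.0, -0.0, -160.1]
force: [-0.1, -0.0, -1.5]
gripper_width: 55.6
diff wrist 2.96 side 3.09
```

```bash

python3 -m inch '[{"x":0,"y":0,"z":0,"yaw":0,"gripper":-1},{"x":0,"y":0,"z":0,"yaw":0,"gripper":-1}]' 6; python3 d.py p4 p3
python3 -m inch '[{"x":0,"y":0,"z":0,"yaw":0,"gripper":-1},{"x":0,"y":0,"z":0,"yaw":0,"gripper":-1}]' 5; python3 d.py p5 p3
python3 -m inch '[{"x":0,"y":0,"z":0,"yaw":0,"gripper":-1},{"x":0,"y":0,"z":0,"yaw":0,"gripper":-1}]' 4; python3 d.py p6 p3
python3 -m inch '[{"x":0,"y":0,"z":0,"yaw":0,"gripper":-1},{"x":0,"y":0,"z":0,"yaw":0,"gripper":-1}]' 3; python3 d.py p7 p3
```

```text
time_s: 12.55
ee_pos: [344.3, 67.7, 25.9]
ee_rot: [-180.0, -0.0, -160.1]
force: [-0.0, 0.4, -1.2]
gripper_width: 55.9
diff wrist 2.64 side 1.96
time_s: 12.82
ee_pos: [344.3, 67.7, 25.9]
ee_rot: [-180.0, 0.0, -160.1]
force: [0.5, -0.4, -0.6]
gripper_width: 55.8
diff wrist 12.10 side 32.98
time_s: 13.08
ee_pos: [344.3, 67.7, 26.0]
ee_rot: [-180.0, 0.0, -160.1]
force: [-0.1, 0.4, -0.4]
gripper_width: 56.0
diff wrist 41.94 side 35.88
time_s: 13.35
ee_pos: [344.3, 67.7, 26.0]
ee_rot: [-180.0, 0.0, -160.1]
force: [-0.4, -0.5, -0.9]
gripper_width: 55.8
diff wrist 41.97 side 35.94
```

```bash
python3 - <<'E'
from h import *
f=load('p7');g=load('p7s')
a=cv2.resize(f['pixels'][220:400,180:380],(400,360),interpolation=cv2.INTER_CUBIC);b=cv2.resize(g['pixels'][230:310,285:374],(400,360),interpolation=cv2.INTER_CUBIC)
cv2.imwrite('pics/i.png',np.hstack([a,b])[:,:,::-1])
E
```

```text
(no output)
```

View pics/i.png

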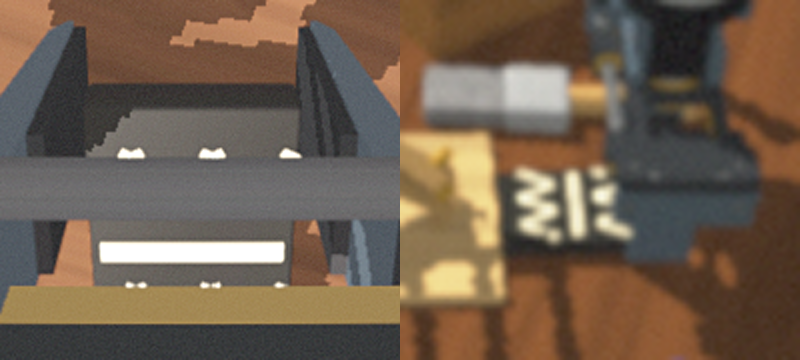

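View i (count 10): the plaque has pivoted flat, inlay up, with its far end right beside the base board edge at (503,200). Regrip, draw back 25 mm, ease the grip again, then release.

```bash

python3 -m inch '[{"x":0,"y":0,"z":0,"yaw":0,"gripper":-1},{"x":0,"y":0,"z":0,"yaw":0,"gripper":-1},{"x":0,"y":0,"z":-0.4,"yaw":0,"gripper":-1},{"x":1,"y":0,"z":0,"yaw":0,"gripper":-1},{"x":1.5,"y":0,"z":0,"yaw":0,"gripper":-1},{"x":0.5,"y":0,"z":0,"yaw":0,"gripper":-1},{"x":0,"y":0,"z":0.4,"yaw":0,"gripper":-1},{"x":0,"y":0,"z":0.1,"yaw":0,"gripper":-1},{"x":0,"y":0,"z":0,"yaw":0,"gripper":-1}]' 40
python3 d.py q0 p7
python3 -m inch '[{"x":0,"y":0,"z":0,"yaw":0,"gripper":-1},{"x":0,"y":0,"z":0,"yaw":0,"gripper":-1},{"x":0,"y":0,"z":0,"yaw":0,"gripper":-1}]' 3
python3 d.py q1 q0
python3 -m inch '[{"x":0,"y":0,"z":0,"yaw":0,"gripper":-1},{"x":0,"y":0,"z":0.1,"yaw":0,"gripper":-1},{"x":0,"y":0,"z":0,"yaw":0,"gripper":-1}]' 3
python3 d.py q2 q1
python3 -m inch '[{"x":0,"y":0,"z":0,"yaw":0,"gripper":-0.2},{"x":0,"y":0,"z":0,"yaw":0,"gripper":0},{"x":0,"y":0,"z":0,"yaw":0,"gripper":0.3},{"x":0,"y":0,"z":0,"yaw":0,"gripper":0.6},{"x":0,"y":0,"z":0,"yaw":0,"gripper":0.8},{"x":0,"y":0,"z":0,"yaw":0,"gripper":0.8}]'
python3 d.py q3 q2
python3 - <<'E'
from h import *
# dark plaque low/near top edge in wrist image: mask dark low-sat between fingers
f=load('q3');a=f['pixels'];m=(a.max(2)<90)
print([ (r,np.where(m[r,200:360])[0].min()+200 if m[r,200:360].any() else None, int(m[r,200:360].sum())) for r in range(230,300,5)])
E
```

```text
time_s: 14.2
ee_pos: [316.4, 57.5, 24.8]
ee_rot: [-180.0, 0.0, -160.1]
force: [-1.6, -0.4, 1.8]
gripper_width: 55.8
diff wrist 4.80 side 37.51
time_s: 14.55
ee_pos: [316.7, 57.6, 25.0]
ee_rot: [-180.0, 0.1, -160.1]
force: [1.0, 0.3, -0.4]
gripper_width: 56.0
diff wrist 3.53 side 1.80
time_s: 14.9
ee_pos: [316.2, 57.5, 23.9]
ee_rot: [-180.0, 0.0, -160.1]
force: [1.4, -0.1, -0.3]
gripper_width: 55.6
diff wrist 4.71 side 3.26
time_s: 15.5
ee_pos: [316.0, 57.4, 23.9]
ee_rot: [-180.0, -0.0, -160.1]
force: [-0.3, 0.4, 0.0]
gripper_width: 76.6
diff wrist 8.72 side 2.59
[(230, None, 0), (235, np.int64(200), 12), (240, np.int64(200), 16), (245, np.int64(200), 17), (250, np.int64(200), 18), (255, np.int64(200), 19), (260, np.int64(200), 19), (265, np.int64(200), 124), (270, np.int64(200), 127), (275, np.int64(200), 25), (280, np.int64(200), 24), (285, np.int64(200), 24), (290, np.int64(200), 21), (295, np.int64(200), 17)]
```

```bash
python3 - <<'E'
from h import *
f=load('q3');a=f['pixels']
m=((a.min(2)>200)*255).astype(np.uint8); m[:, :200]=0;m[:,360:]=0
cs,_=cv2.findContours(m,0,2)
e=telemetry.state()['ee_pos']
for k in cs:
    if cv2.contourArea(k)>200:
        b=cv2.boxPoints(cv2.minAreaRect(k));P=plane(f,b,14);c=P.mean(0)-e
        print(b.round(1).tolist(),P.round(1).tolist(),P.mean(0))
        t=np.radians(-160.1); x=np.array([np.cos(t),np.sin(t)]);y=np.array([np.sin(t),-np.cos(t)]); print('rel tool x,y',c[:2]@x,c[:2]@y)
        v=P[np.argsort(P[:,1])]; print('stripe dir',np.degrees(np.arctan2(*( (v[2:].mean(0)-v[:2].mean(0))[[1,0]])))-90)
s=load('q3s');cv2.imwrite('pics/j.png',s['pixels'][:,:,::-1])
E
```

```text
[[230.0, 341.0], [321.0, 341.0], [321.0, 350.0], [230.0, 350.0]] [[363.6, 48.1, 14.0], [346.7, 94.8, 14.0], [352.2, 97.1, 14.0], [369.3, 49.9, 14.0]] [357.98195539  72.47748292  14.        ]
rel tool x,y -44.55222947968687 -0.12162461538478259
stripe dir 19.881681663116424
```

```bash

python3 -m inch '[{"x":-1,"y":0,"z":-0.1,"yaw":0,"gripper":0.8},{"x":-1.5,"y":0,"z":0,"yaw":0,"gripper":0.8},{"x":-1.5,"y":0,"z":0,"yaw":0,"gripper":0.8},{"x":-0.45,"y":0,"z":0.1,"yaw":0,"gripper":0.8},{"x":0,"y":0,"z":0,"yaw":0,"gripper":-1},{"x":0,"y":0,"z":0,"yaw":0,"gripper":-1},{"x":0,"y":0,"z":0,"yaw":0,"gripper":-1},{"x":0,"y":0,"z":0,"yaw":0,"gripper":-1},{"x":0,"y":0,"z":0,"yaw":0,"gripper":-1},{"x":0,"y":0,"z":0,"yaw":0,"gripper":-1}]' 40
python3 -m inch '[{"x":0,"y":0,"z":-0.5,"yaw":0,"gripper":-1},{"x":0,"y":0,"z":-1.5,"yaw":0,"gripper":-1},{"x":0,"y":0,"z":-2.5,"yaw":0,"gripper":-1},{"x":0,"y":0,"z":-3.5,"yaw":0,"gripper":-1},{"x":0,"y":0,"z":-4,"yaw":0,"gripper":-1},{"x":0,"y":0,"z":-4,"yaw":0,"gripper":-1},{"x":0,"y":0,"z":-4,"yaw":0,"gripper":-1},{"x":0,"y":0,"z":-3.5,"yaw":0,"gripper":-1},{"x":0,"y":0,"z":-2.5,"yaw":0,"gripper":-1},{"x":0,"y":0,"z":-1,"yaw":0,"gripper":-1},{"x":0,"y":0,"z":0,"yaw":0,"gripper":-1}]'
python3 -m inch '[{"x":-0.3,"y":-1.1,"z":0,"yaw":0,"gripper":-1},{"x":-0.59,"y":-2.23,"z":0,"yaw":0,"gripper":-1},{"x":-0.59,"y":-2.23,"z":0,"yaw":0,"gripper":-1},{"x":-0.75,"y":-2.8,"z":0,"yaw":0,"gripper":-1},{"x":-0.75,"y":-2.8,"z":0,"yaw":0,"gripper":-1},{"x":-0.75,"y":-2.8,"z":0,"yaw":0,"gripper":-1},{"x":-0.75,"y":-2.8,"z":0,"yaw":0,"gripper":-1},{"x":-0.75,"y":-2.8,"z":0,"yaw":0,"gripper":-1},{"x":-0.75,"y":-2.8,"z":0,"yaw":0,"gripper":-1},{"x":-0.59,"y":-2.23,"z":0,"yaw":0,"gripper":-1},{"x":-0.53,"y":-2.01,"z":0,"yaw":0,"gripper":-1},{"x":0,"y":0,"z":0,"yaw":0,"gripper":-1}]'
python3 -m inch '[{"x":0,"y":0,"z":0,"yaw":0.9,"gripper":-1},{"x":0,"y":0,"z":0,"yaw":0.95,"gripper":-1},{"x":0,"y":0,"z":0,"yaw":1,"gripper":-1},{"x":0,"y":0,"z":0,"yaw":1,"gripper":-1},{"x":0,"y":0,"z":0,"yaw":1,"gripper":-1},{"x":0,"y":0,"z":0,"yaw":1,"gripper":-1},{"x":0,"y":0,"z":0,"yaw":1,"gripper":-1},{"x":0,"y":0,"z":0,"yaw":1,"gripper":-1},{"x":0,"y":0,"z":0,"yaw":1,"gripper":-1},{"x":0,"y":0,"z":0,"yaw":1,"gripper":-1},{"x":0,"y":0,"z":0,"yaw":0.95,"gripper":-1},{"x":0,"y":0,"z":0,"yaw":0.6,"gripper":-1}]'
python3 -m inch '[{"x":0,"y":0,"z":0,"yaw":0,"gripper":-1},{"x":0,"y":0,"z":0,"yaw":0,"gripper":-1}]'
python3 - <<'E'
from h import *
f=grab('wrist','w8');grab('side','s8')
cv2.imwrite('pics/k.png',cv2.resize(f['pixels'],(800,600))[:,:,::-1])
print(telemetry.state()['ee_pos'])
E
```

```text
time_s: 16.43
ee_pos: [357.3, 72.5, 23.9]
ee_rot: [180.0, -0.0, -160.1]
force: [0.2, -0.9, -2.3]
gripper_width: 55.8
time_s: 17.35
ee_pos: [358.8, 72.8, 296.8]
ee_rot: [-179.9, 0.4, -160.1]
force: [0.8, 0.4, -0.7]
gripper_width: 56.0
time_s: 18.35
ee_pos: [516.5, -156.0, 291.6]
ee_rot: [180.0, -0.1, -160.2]
force: [-0.2, 0.9, 0.1]
gripper_width: 55.9
time_s: 19.35
ee_pos: [514.2, -152.4, 292.6]
ee_rot: [-179.9, -0.2, 142.8]
force: [-0.3, 0.4, -1.4]
gripper_width: 55.5
time_s: 19.52
ee_pos: [514.6, -152.6, 293.0]
ee_rot: [-180.0, -0.1, 143.0]
force: [-0.6, -0.5, -1.1]
gripper_width: 55.8
[ 514.89787145 -152.89167245  293.39342194]
```

View pics/k.png

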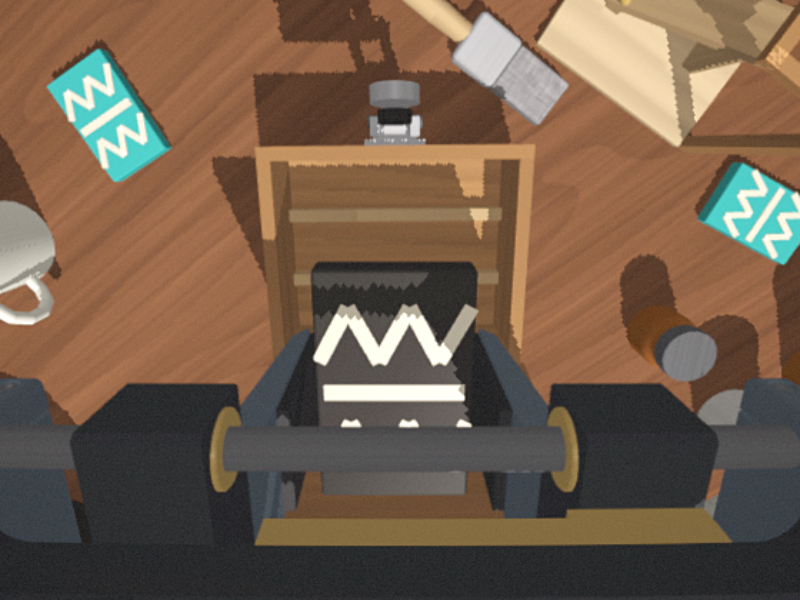

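View k (count 11): the plaque is level and inlay up. Below it are the box's front rim (257–534, 147) and the bearers at rows about 214 and 279.

```bash
python3 - <<'E'
from h import *
f=load('w8');e=np.array([514.9,-152.9])
T=lambda L:(np.array(L,float)+.5)*.7-.5
t=np.radians(143.0);x=np.array([np.cos(t),np.sin(t)]);y=np.array([np.sin(t),-np.cos(t)])
def rel(n,P): print(n,[(round(float((p[:2]-e)@x),1),round(float((p[:2]-e)@y),1)) for p in P])
rel('front rim outer (tx=85-)',plane(f,T([[257,147],[534,146]]),75))
rel('bearer1 c ( tx 28)',plane(f,T([[290,214.5],[501,214.5]]),22))
rel('bearer2 c (tx -28)',plane(f,T([[300,279],[495,279]]),22))
rel('clamp tip',plane(f,T([[395,88]]),190))
rel('plaque stripe @285',plane(f,T([[323,392],[465,392]]),285))
E
```

```text
front rim outer (tx=85-) [(82.2, -98.5), (82.9, 99.1)]
bearer1 c ( tx 28) [(26.9, -88.8), (27.0, 89.9)]
bearer2 c (tx -28) [(-29.6, -83.4), (-29.6, 88.1)]
clamp tip [(109.5, -0.2)]
plaque stripe @285 [(0.2, -25.7), (0.2, 24.3)]
```

```bash

python3 -m inch '[{"x":-0.2,"y":0,"z":1,"yaw":0,"gripper":-1},{"x":0,"y":0,"z":2.2,"yaw":0,"gripper":-1},{"x":0,"y":0,"z":2.5,"yaw":0,"gripper":-1},{"x":0,"y":0,"z":2.5,"yaw":0,"gripper":-1},{"x":0,"y":0,"z":2.5,"yaw":0,"gripper":-1},{"x":0,"y":0,"z":2.5,"yaw":0,"gripper":-1},{"x":0,"y":0,"z":2,"yaw":0,"gripper":-1},{"x":0,"y":0,"z":1,"yaw":0,"gripper":-1},{"x":0,"y":0,"z":0,"yaw":0,"gripper":-1}]'
python3 -m inch '[{"x":0,"y":0,"z":1.5,"yaw":0,"gripper":-1},{"x":0,"y":0,"z":1.5,"yaw":0,"gripper":-1},{"x":0,"y":0,"z":1.5,"yaw":0,"gripper":-1},{"x":0,"y":0,"z":1.5,"yaw":0,"gripper":-1},{"x":0,"y":0,"z":0.8,"yaw":0,"gripper":-1},{"x":0,"y":0,"z":0.4,"yaw":0,"gripper":-1},{"x":0,"y":0,"z":0,"yaw":0,"gripper":-1},{"x":0,"y":0,"z":0,"yaw":0,"gripper":-1}]'
```

```text
time_s: 20.37
ee_pos: [515.3, -153.9, 129.2]
ee_rot: [-179.9, -0.3, 143.0]
force: [0.3, -0.2, -0.3]
gripper_width: 55.9
time_s: 21.03
ee_pos: [517.7, -154.7, 60.8]
ee_rot: [180.0, 0.1, 142.9]
force: [0.0, 0.4, -0.7]
gripper_width: 55.9
```

```bash

python3 -m inch '[{"x":0,"y":0,"z":0.4,"yaw":0,"gripper":-1},{"x":0,"y":0,"z":0.4,"yaw":0,"gripper":-1},{"x":0,"y":0,"z":0.2,"yaw":0,"gripper":-1},{"x":0,"y":0,"z":0,"yaw":0,"gripper":-1},{"x":0,"y":0,"z":0,"yaw":0,"gripper":-1}]'
python3 -m inch '[{"x":0,"y":0,"z":0.15,"yaw":0,"gripper":-1},{"x":0,"y":0,"z":0.1,"yaw":0,"gripper":-1},{"x":0,"y":0,"z":0,"yaw":0,"gripper":-1},{"x":0,"y":0,"z":0,"yaw":0,"gripper":-1}]'
python3 -m inch '[{"x":0,"y":0,"z":0.1,"yaw":0,"gripper":-1},{"x":0,"y":0,"z":0.1,"yaw":0,"gripper":-1},{"x":0,"y":0,"z":0,"yaw":0,"gripper":-1},{"x":0,"y":0,"z":0,"yaw":0,"gripper":-1}]'
```

```text
time_s: 21.45
ee_pos: [516.9, -154.4, 49.9]
ee_rot: [-180.0, -0.0, 142.9]
force: [-0.6, 0.0, -0.7]
gripper_width: 55.6
time_s: 21.78
ee_pos: [517.0, -154.4, 47.4]
ee_rot: [-180.0, -0.0, 142.9]
force: [-0.2, 0.0, -0.6]
gripper_width: 55.7
time_s: 22.12
ee_pos: [517.1, -154.5, 45.9]
ee_rot: [180.0, 0.0, 142.9]
force: [-0.7, 0.0, 3.2]
gripper_width: 55.5
```

Contact at 3 N. Release gently, go straight up, check the placing numerically, then go behind the lid.

```bash

python3 -m inch '[{"x":0,"y":0,"z":0,"yaw":0,"gripper":0.3},{"x":0,"y":0,"z":0,"yaw":0,"gripper":0.5},{"x":0,"y":0,"z":0,"yaw":0,"gripper":0.6},{"x":0,"y":0,"z":0,"yaw":0,"gripper":0.6},{"x":0,"y":0,"z":0,"yaw":0,"gripper":0.6}]'
python3 -m inch '[{"x":0,"y":0,"z":-1,"yaw":0,"gripper":0.6},{"x":0,"y":0,"z":-2,"yaw":0,"gripper":0.6},{"x":0,"y":0,"z":-3,"yaw":0,"gripper":0.6},{"x":0,"y":0,"z":-3.5,"yaw":0,"gripper":0.6},{"x":0,"y":0,"z":-3.5,"yaw":0,"gripper":0.6},{"x":0,"y":0,"z":-3.5,"yaw":0,"gripper":0.6},{"x":0,"y":0,"z":-3.5,"yaw":0,"gripper":0.6},{"x":0,"y":0,"z":-3,"yaw":0,"gripper":0.6},{"x":0,"y":0,"z":-2.4,"yaw":0,"gripper":0.6},{"x":0,"y":0,"z":-1.5,"yaw":0,"gripper":0.6},{"x":0,"y":0,"z":0,"yaw":0,"gripper":-1}]'
python3 - <<'E'
from h import *
f=grab('wrist','w9');a=f['pixels']
m=((a.min(2)>170)*255).astype(np.uint8); m[:, :190]=0;m[:,370:]=0;m[:150]=0
e=np.array([517,-154.5]);t=np.radians(142.9); x=np.array([np.cos(t),np.sin(t)]);y=np.array([np.sin(t),-np.cos(t)])
for k in cv2.findContours(m,0,2)[0]:
    if cv2.contourArea(k)>60:
        b=cv2.boxPoints(cv2.minAreaRect(k));P=plane(f,b,36)[:,:2]
        print(b.round().tolist(),'box tool-x,y:',[(round(float((p-e)@x),1),round(float((p-e)@y),1)) for p in P])
E
```

```text
time_s: 22.53
ee_pos: [516.9, -154.4, 45.3]
ee_rot: [-180.0, -0.0, 142.9]
force: [-0.8, -0.0, 0.1]
gripper_width: 73.2
time_s: 23.45
ee_pos: [518.2, -154.8, 319.1]
ee_rot: [179.8, 0.5, 142.9]
force: [-1.1, -0.5, -0.1]
gripper_width: 68.9
```

```bash

python3 - <<'E'
from h import *
f=load('w9');a=f['pixels']
e=np.array([517,-154.5]);t=np.radians(142.9); x=np.array([np.cos(t),np.sin(t)]);y=np.array([np.sin(t),-np.cos(t)])
for thr in(110,140):
  m=((a.min(2)>thr)*255).astype(np.uint8)
  for k in cv2.findContours(m,0,2)[0]:
    (u,v),_,_=cv2.minAreaRect(k)
    if cv2.contourArea(k)>40 and 180<u<380 and 90<v<290:
        b=cv2.boxPoints(cv2.minAreaRect(k));P=plane(f,b,36)[:,:2]
        print(thr,b.round().tolist(),[(round(float((p-e)@x),1),round(float((p-e)@y),1)) for p in P])
E
```

```text
110 [[253.0, 176.0], [296.0, 176.0], [296.0, 192.0], [253.0, 192.0]] [(-12.2, -28.0), (-12.2, 26.6), (-33.3, 27.0), (-33.2, -28.4)]
110 [[255.0, 165.0], [294.0, 165.0], [294.0, 169.0], [255.0, 169.0]] [(1.9, -25.2), (1.9, 23.9), (-3.2, 23.9), (-3.2, -25.3)]
110 [[253.0, 141.0], [297.0, 141.0], [297.0, 158.0], [253.0, 158.0]] [(31.9, -27.2), (31.9, 27.1), (10.8, 27.5), (10.8, -27.6)]
110 [[325.0, 137.0], [337.0, 137.0], [337.0, 151.0], [325.0, 151.0]] [(36.8, 61.5), (36.8, 76.3), (19.6, 77.2), (19.6, 62.2)]
110 [[318.0, 120.0], [333.0, 119.0], [333.0, 128.0], [319.0, 129.0]] [(57.1, 52.0), (58.7, 69.7), (47.8, 71.2), (46.2, 53.4)]
110 [[314.0, 104.0], [333.0, 104.0], [333.0, 113.0], [314.0, 113.0]] [(75.9, 46.7), (75.9, 69.5), (65.5, 70.0), (65.4, 47.0)]
140 [[254.0, 192.0], [254.0, 176.0], [296.0, 176.0], [296.0, 192.0]] [(-33.2, -27.1), (-12.2, -26.7), (-12.2, 26.6), (-33.3, 27.0)]
140 [[255.0, 165.0], [294.0, 165.0], [294.0, 169.0], [255.0, 169.0]] [(1.9, -25.2), (1.9, 23.9), (-3.2, 23.9), (-3.2, -25.3)]
140 [[253.0, 142.0], [296.0, 142.0], [296.0, 158.0], [253.0, 158.0]] [(30.7, -27.2), (30.7, 25.9), (10.8, 26.2), (10.8, -27.6)]
140 [[326.0, 138.0], [336.0, 138.0], [336.0, 144.0], [326.0, 144.0]] [(35.6, 62.8), (35.6, 75.1), (28.2, 75.5), (28.2, 63.1)]
```

The plaque sits centred within 1 mm and square. Now behind the lid.

```bash

python3 -m inch '[{"x":-1,"y":0,"z":0,"yaw":0,"gripper":-1},{"x":-2,"y":0,"z":0,"yaw":0,"gripper":-1},{"x":-2.5,"y":0,"z":0,"yaw":0,"gripper":-1},{"x":-2.5,"y":0,"z":0,"yaw":0,"gripper":-1},{"x":-2.5,"y":0,"z":0,"yaw":0,"gripper":-1},{"x":-2.5,"y":0,"z":0,"yaw":0,"gripper":-1},{"x":-2,"y":0,"z":0,"yaw":0,"gripper":-1},{"x":-1,"y":0,"z":0,"yaw":0,"gripper":-1},{"x":0,"y":0,"z":0,"yaw":0,"gripper":-1},{"x":0,"y":0,"z":0,"yaw":0,"gripper":-1}]'
python3 - <<'E'
from h import *
s=telemetry.state();e=s['ee_pos'];t=np.radians(-37.1);d=e[:2]-[517,-154.5]
print('box x,y',d@[np.cos(t),np.sin(t)],d@[-np.sin(t),np.cos(t)],e[2],s['gripper_width'],s['qpos'].round(1))
E
```

```text
time_s: 24.33
ee_pos: [644.5, -251.0, 311.8]
ee_rot: [-179.9, -0.2, 142.9]
force: [-0.3, 0.1, -0.1]
gripper_width: 0.6
box x,y 159.8912164471223 -0.10440196296694709 311.7675706186591 0.5562286582703426 [-22.2  27.9  63.8   0.   88.5 -75.2]
```

```bash

python3 -m inch '[{"x":0,"y":0,"z":1.5,"yaw":0,"gripper":-1},{"x":0,"y":0,"z":2.5,"yaw":0,"gripper":-1},{"x":0,"y":0,"z":2.5,"yaw":0,"gripper":-1},{"x":0,"y":0,"z":1.5,"yaw":0,"gripper":-1},{"x":0.5,"y":0,"z":0,"yaw":0,"gripper":-1},{"x":0.8,"y":0,"z":0,"yaw":0,"gripper":-1},{"x":0.6,"y":0,"z":0,"yaw":0,"gripper":-1},{"x":0.6,"y":0,"z":0,"yaw":0,"gripper":-1}]'
python3 -m inch '[{"x":0.6,"y":0,"z":0,"yaw":0,"gripper":-1},{"x":0.6,"y":0,"z":0,"yaw":0,"gripper":-1},{"x":0.6,"y":0,"z":0,"yaw":0,"gripper":-1},{"x":0.6,"y":0,"z":0,"yaw":0,"gripper":-1}]'
python3 - <<'E'
from h import *
s=telemetry.state();e=s['ee_pos'];t=np.radians(-37.1);d=e[:2]-[517,-154.5]
print('box x,y',d@[np.cos(t),np.sin(t)],d@[-np.sin(t),np.cos(t)],e[2])
g=grab('side','s9')
E
```

```text
time_s: 25.0
ee_pos: [625.0, -235.8, 236.6]
ee_rot: [180.0, 0.3, 143.0]
force: [1.9, -1.7, 1.7]
gripper_width: 0.4
time_s: 25.33
ee_pos: [605.4, -221.0, 235.3]
ee_rot: [180.0, 0.1, 142.9]
force: [1.1, -1.5, 1.8]
gripper_width: 0.3
box x,y 110.61707511207776 0.2553113906437112 235.26761636218959
```

```bash

python3 -m inch '[{"x":1.2,"y":0,"z":0,"yaw":0,"gripper":-1},{"x":1.2,"y":0,"z":0.1,"yaw":0,"gripper":-1},{"x":1.2,"y":0,"z":0.2,"yaw":0,"gripper":-1},{"x":1.2,"y":0,"z":0.3,"yaw":0,"gripper":-1},{"x":1.1,"y":0,"z":0.4,"yaw":0,"gripper":-1},{"x":1.1,"y":0,"z":0.5,"yaw":0,"gripper":-1},{"x":1,"y":0,"z":0.6,"yaw":0,"gripper":-1},{"x":1,"y":0,"z":0.6,"yaw":0,"gripper":-1}]'
python3 -m inch '[{"x":0.9,"y":0,"z":0.8,"yaw":0,"gripper":-1},{"x":0.9,"y":0,"z":0.8,"yaw":0,"gripper":-1},{"x":0.75,"y":0,"z":0.9,"yaw":0,"gripper":-1},{"x":0.75,"y":0,"z":0.9,"yaw":0,"gripper":-1},{"x":0,"y":0,"z":0,"yaw":0,"gripper":-1}]'
python3 - <<'E'
from h import *
s=telemetry.state();e=s['ee_pos'];t=np.radians(-37.1);d=e[:2]-[517,-154.5]
print('box x,y',d@[np.cos(t),np.sin(t)],d@[-np.sin(t),np.cos(t)],e[2])
g=grab('side','s10')
E
```

```text
time_s: 26.05
ee_pos: [532.9, -166.7, 207.3]
ee_rot: [-180.0, -0.0, 142.9]
force: [1.1, -0.6, 0.0]
gripper_width: 0.3
time_s: 26.47
ee_pos: [504.6, -145.8, 171.6]
ee_rot: [-179.9, -0.3, 143.0]
force: [-0.8, 0.1, 0.2]
gripper_width: -0.0
box x,y -15.179082798490155 -0.5223456176513838 171.6058898351474
```

```bash

python3 -m inch '[{"x":0.5,"y":0,"z":0.7,"yaw":0,"gripper":-1},{"x":0.5,"y":0,"z":0.7,"yaw":0,"gripper":-1},{"x":0.3,"y":0,"z":0.7,"yaw":0,"gripper":-1},{"x":0.3,"y":0,"z":0.7,"yaw":0,"gripper":-1}]'
python3 -m inch '[{"x":0.2,"y":0,"z":0.6,"yaw":0,"gripper":-1},{"x":0.1,"y":0,"z":0.6,"yaw":0,"gripper":-1},{"x":0,"y":0,"z":0.5,"yaw":0,"gripper":-1},{"x":0,"y":0,"z":0.4,"yaw":0,"gripper":-1},{"x":0,"y":0,"z":0,"yaw":0,"gripper":-1}]'
python3 - <<'E'
from h import *
s=telemetry.state();e=s['ee_pos'];t=np.radians(-37.1);d=e[:2]-[517,-154.5]
print('box x,y',d@[np.cos(t),np.sin(t)],d@[-np.sin(t),np.cos(t)],e[2])
g=grab('side','s11')
E
```

```text
time_s: 26.85
ee_pos: [494.5, -137.3, 144.9]
ee_rot: [180.0, 0.0, 142.9]
force: [0.8, -0.4, -0.0]
gripper_width: 0.4
time_s: 27.27
ee_pos: [491.7, -135.6, 123.4]
ee_rot: [-180.0, -0.1, 142.9]
force: [0.4, -0.9, -0.3]
gripper_width: 0.6
box x,y -31.566681055942205 -0.20339311038348062 123.38448829026288
```

```bash

python3 -m inch '[{"x":0,"y":0,"z":0.4,"yaw":0,"gripper":-1},{"x":0,"y":0,"z":0.4,"yaw":0,"gripper":-1},{"x":0,"y":0,"z":0.3,"yaw":0,"gripper":-1},{"x":0,"y":0,"z":0.2,"yaw":0,"gripper":-1},{"x":0,"y":0,"z":0,"yaw":0,"gripper":-1}]'
python3 -m inch '[{"x":0,"y":0,"z":0.15,"yaw":0,"gripper":-1},{"x":0,"y":0,"z":0.1,"yaw":0,"gripper":-1},{"x":0,"y":0,"z":0,"yaw":0,"gripper":-1}]'
python3 -m inch '[{"x":0,"y":0,"z":0.1,"yaw":0,"gripper":-1},{"x":0,"y":0,"z":0.1,"yaw":0,"gripper":-1},{"x":0,"y":0,"z":0,"yaw":0,"gripper":-1}]'
```

```text
time_s: 27.73
ee_pos: [492.0, -135.7, 110.9]
ee_rot: [-180.0, -0.0, 142.9]
force: [-0.2, -0.5, 0.5]
gripper_width: 0.5
time_s: 27.98
ee_pos: [492.3, -135.8, 108.9]
ee_rot: [-180.0, 0.0, 142.9]
force: [0.2, 0.5, -0.6]
gripper_width: 0.5
time_s: 28.23
ee_pos: [492.3, -135.8, 108.7]
ee_rot: [180.0, 0.1, 142.9]
force: [-3.3, 0.7, 11.1]
gripper_width: 0.4
```

The lid is shut: tip at 86.7 mm, against a lid top of 86.5, with an 11 N press. Next, up and round to the front of the clamp.

```bash

python3 -m inch '[{"x":0,"y":0,"z":-0.5,"yaw":0,"gripper":-1},{"x":0,"y":0,"z":-2,"yaw":0,"gripper":-1},{"x":0,"y":0,"z":-3,"yaw":0,"gripper":-1},{"x":0,"y":0,"z":-3,"yaw":0,"gripper":-1},{"x":0,"y":0,"z":-3,"yaw":0,"gripper":-1},{"x":0,"y":0,"z":-2,"yaw":0,"gripper":-1},{"x":0,"y":0,"z":-1,"yaw":0,"gripper":-1},{"x":0,"y":0,"z":0,"yaw":0,"gripper":-1},{"x":0,"y":0,"z":0,"yaw":0,"gripper":-1}]'
python3 -m inch '[{"x":1,"y":0,"z":0,"yaw":0,"gripper":-1},{"x":2,"y":0,"z":0,"yaw":0,"gripper":-1},{"x":2.5,"y":0,"z":0,"yaw":0,"gripper":-1},{"x":2.5,"y":0,"z":0,"yaw":0,"gripper":-1},{"x":2.5,"y":0,"z":0,"yaw":0,"gripper":-1},{"x":1.8,"y":0,"z":0,"yaw":0,"gripper":-1},{"x":1,"y":0,"z":0,"yaw":0,"gripper":-1},{"x":0,"y":0,"z":0,"yaw":0,"gripper":-1},{"x":0,"y":0,"z":0,"yaw":0,"gripper":-1}]'
python3 - <<'E'
from h import *
s=telemetry.state();e=s['ee_pos'];t=np.radians(-37.1);d=e[:2]-[517,-154.5]
print('box x,y',d@[np.cos(t),np.sin(t)],d@[-np.sin(t),np.cos(t)],e[2])
g=grab('side','s12');f=grab('top','t12')
# clamp: grey pixels near projected bar for several angles
def bar(phi,s): 
    c,sn=np.cos(phi),np.sin(phi); xb=-100+s*c; return [517+np.cos(t)*xb,-154.5+np.sin(t)*xb,98+s*sn]
for ph in(1.5,1.6,1.7,1.8,1.9):
    u=proj(g,[bar(ph,s) for s in(30,50,70,88)]).round().astype(int); print(ph,[g['pixels'][v,w].tolist() for w,v in u])
# lid shut corner in side
print('lid corners proj',proj(g,[[517+np.cos(t)*x-np.sin(t)*y,-154.5+np.sin(t)*x+np.cos(t)*y,86.5] for x,y in((-91,104),(-91,-104),(85,104))]).round())
E
```

```text
time_s: 28.98
ee_pos: [491.9, -135.6, 251.3]
ee_rot: [-180.0, -0.0, 142.9]
force: [0.2, 0.6, -0.5]
gripper_width: 0.2
time_s: 29.73
ee_pos: [386.0, -55.5, 251.5]
ee_rot: [-180.0, -0.0, 143.0]
force: [0.8, -0.2, 0.8]
gripper_width: 0.4
box x,y -164.2152516712575 -0.09499678034315767 251.45768068485162
1.5 [[139, 131, 117], [142, 117, 99], [103, 84, 68], [193, 134, 76]]
1.6 [[139, 130, 120], [136, 132, 124], [114, 115, 112], [178, 173, 166]]
1.7 [[121, 121, 117], [120, 119, 116], [112, 114, 111], [114, 113, 112]]
1.8 [[116, 115, 113], [115, 113, 112], [132, 116, 102], [131, 114, 99]]
1.9 [[116, 113, 111], [126, 115, 101], [168, 121, 80], [192, 130, 69]]
lid corners proj [[292. 221.]
 [350. 197.]
 [259. 190.]]
```

```bash

python3 -m inch '[{"x":0,"y":0,"z":1,"yaw":0,"gripper":-1},{"x":0,"y":0,"z":2,"yaw":0,"gripper":-1},{"x":0,"y":0,"z":2,"yaw":0,"gripper":-1},{"x":0,"y":0,"z":1,"yaw":0,"gripper":-1},{"x":-0.5,"y":0,"z":0.1,"yaw":0,"gripper":-1},{"x":-0.8,"y":0,"z":0,"yaw":0,"gripper":-1},{"x":-0.8,"y":0,"z":0,"yaw":0,"gripper":-1},{"x":-0.6,"y":0,"z":0,"yaw":0,"gripper":-1},{"x":-0.6,"y":0,"z":0,"yaw":0,"gripper":-1},{"x":-0.6,"y":0,"z":0,"yaw":0,"gripper":-1},{"x":-0.6,"y":0,"z":0,"yaw":0,"gripper":-1}]'
python3 -m inch '[{"x":-0.6,"y":0,"z":0,"yaw":0,"gripper":-1},{"x":-0.6,"y":0,"z":0,"yaw":0,"gripper":-1},{"x":-0.6,"y":0,"z":0.1,"yaw":0,"gripper":-1},{"x":-0.6,"y":0,"z":0.15,"yaw":0,"gripper":-1},{"x":-0.57,"y":0,"z":0.2,"yaw":0,"gripper":-1},{"x":-0.57,"y":0,"z":0.25,"yaw":0,"gripper":-1},{"x":-0.52,"y":0,"z":0.3,"yaw":0,"gripper":-1},{"x":-0.52,"y":0,"z":0.35,"yaw":0,"gripper":-1},{"x":-0.46,"y":0,"z":0.4,"yaw":0,"gripper":-1},{"x":-0.46,"y":0,"z":0.4,"yaw":0,"gripper":-1}]'
python3 - <<'E'
from h import *
s=telemetry.state();e=s['ee_pos'];t=np.radians(-37.1);d=e[:2]-[517,-154.5]
print('box x,y',d@[np.cos(t),np.sin(t)],d@[-np.sin(t),np.cos(t)],e[2])
E
```

```text
time_s: 30.75
ee_pos: [422.4, -82.9, 191.2]
ee_rot: [180.0, -0.0, 142.9]
force: [-0.7, 1.2, 1.1]
gripper_width: 0.1
time_s: 31.58
ee_pos: [466.3, -116.2, 169.0]
ee_rot: [-180.0, 0.0, 142.9]
force: [-1.6, 2.4, -0.1]
gripper_width: 0.4
box x,y -63.552670782777 0.008332634143323466 169.03116170909882
```

```bash

python3 -m inch '[{"x":-0.38,"y":0,"z":0.48,"yaw":0,"gripper":-1},{"x":-0.38,"y":0,"z":0.48,"yaw":0,"gripper":-1},{"x":-0.29,"y":0,"z":0.54,"yaw":0,"gripper":-1},{"x":-0.29,"y":0,"z":0.54,"yaw":0,"gripper":-1},{"x":-0.19,"y":0,"z":0.55,"yaw":0,"gripper":-1},{"x":-0.19,"y":0,"z":0.55,"yaw":0,"gripper":-1},{"x":-0.1,"y":0,"z":0.4,"yaw":0,"gripper":-1},{"x":-0.1,"y":0,"z":0.3,"yaw":0,"gripper":-1},{"x":0,"y":0,"z":0,"yaw":0,"gripper":-1}]'
python3 -m inch '[{"x":0,"y":0,"z":0.2,"yaw":0,"gripper":-1},{"x":0,"y":0,"z":0.15,"yaw":0,"gripper":-1},{"x":0,"y":0,"z":0.1,"yaw":0,"gripper":-1},{"x":0,"y":0,"z":0,"yaw":0,"gripper":-1}]'
python3 -m inch '[{"x":0,"y":0,"z":0.1,"yaw":0,"gripper":-1},{"x":0,"y":0,"z":0.1,"yaw":0,"gripper":-1},{"x":0,"y":0,"z":0,"yaw":0,"gripper":-1}]'
```

```text
time_s: 32.33
ee_pos: [481.2, -127.5, 130.4]
ee_rot: [-180.0, -0.0, 142.9]
force: [-0.3, 0.3, 1.0]
gripper_width: 0.8
time_s: 32.67
ee_pos: [481.5, -127.5, 126.7]
ee_rot: [180.0, 0.1, 142.9]
force: [1.0, -0.4, 0.1]
gripper_width: 0.5
time_s: 32.92
ee_pos: [481.4, -127.5, 124.5]
ee_rot: [180.0, 0.0, 142.9]
force: [0.3, -0.0, 0.3]
gripper_width: 0.6
```

```bash

python3 -m inch '[{"x":0,"y":0,"z":0.1,"yaw":0,"gripper":-1},{"x":0,"y":0,"z":0.1,"yaw":0,"gripper":-1},{"x":0,"y":0,"z":0,"yaw":0,"gripper":-1}]'
python3 -m inch '[{"x":0,"y":0,"z":0.1,"yaw":0,"gripper":-1},{"x":0,"y":0,"z":0,"yaw":0,"gripper":-1},{"x":0,"y":0,"z":0,"yaw":0,"gripper":-1}]'
```

```text
time_s: 33.17
ee_pos: [481.4, -127.5, 124.1]
ee_rot: [180.0, 0.1, 142.9]
force: [-3.0, 0.3, 12.5]
gripper_width: 0.6
time_s: 33.42
ee_pos: [481.4, -127.5, 124.0]
ee_rot: [180.0, 0.1, 142.9]
force: [-4.2, 0.4, 18.3]
gripper_width: 0.7
```

The clamp is down: its top is at 102 mm as expected, with an 18 N press. Retreat and take a last look.

```bash

python3 -m inch '[{"x":0,"y":0,"z":-0.5,"yaw":0,"gripper":-1},{"x":0,"y":0,"z":-2,"yaw":0,"gripper":-1},{"x":0,"y":0,"z":-3,"yaw":0,"gripper":-1},{"x":0,"y":0,"z":-3,"yaw":0,"gripper":-1},{"x":0,"y":0,"z":-3,"yaw":0,"gripper":-1},{"x":0,"y":0,"z":-3,"yaw":0,"gripper":-1},{"x":0,"y":0,"z":-2,"yaw":0,"gripper":-1},{"x":0,"y":0,"z":-1,"yaw":0,"gripper":-1},{"x":0,"y":0,"z":0,"yaw":0,"gripper":-1},{"x":0,"y":0,"z":0,"yaw":0,"gripper":-1},{"x":0,"y":0,"z":0,"yaw":0,"gripper":-1},{"x":0,"y":0,"z":0,"yaw":0,"gripper":-1}]'
python3 - <<'E'
from h import *
f=grab('wrist','wf');g=grab('side','sf')
a=cv2.resize(f['pixels'],(400,300));b=cv2.resize(g['pixels'][90:300,170:450],(400,300),interpolation=cv2.INTER_CUBIC)
cv2.imwrite('pics/z.png',cv2.resize(np.hstack([a,b]),(800,300))[:,:,::-1])
E
```

```text
time_s: 34.42
ee_pos: [480.4, -127.2, 294.7]
ee_rot: [-179.9, -0.2, 142.9]
force: [-0.7, -0.6, 0.6]
gripper_width: 0.3
```

View pics/z.png

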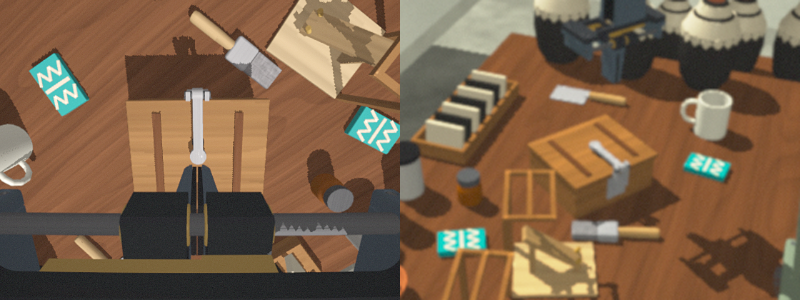

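Final view (count 12): the lid is shut, the clamp bar lies down on it (wrist half, (197,100) to (197,158)), and everything else is where it was. Handing in.

```bash
python3 -c "
from workcell import env; print(env.job_done())"
```

```text
the job is handed in; nothing more can be done
None
```

The plaque is in the curing box, the lid is shut and the clamp bar is down on it. I handed the job in at about 34.5 s on the robot's clock.

- **Getting the plaque off the stand:** The moves cannot tilt the tool, so I could not go in square to the slope. I gripped the plaque's low end with the gripper vertical, in front of the guard bar, and regripped it once nearer the fingertips. I drew it out to the front and eased the grip over the bench until its high end pivoted down. Its high end was let down by easing the grip, so its speed was not fully controlled. It came to rest right beside the front edge of the stand's base board, possibly touching it. I drew it back 25 mm, released it flat on the bench, and regripped it at the middle.
- **Placing:** I lowered it level and inlay up onto both bearers and released it at about 3 N contact. A wrist camera check put its centre within about 1 mm of the box centre and its length square to the box.
- **Lid:** I swung it over slowly and pressed it shut with about 11 N. The fingertip stood at 86.7 mm, against 86.5 mm for the shut lid's top.
- **Clamp:** I swung it down and pressed it with about 18 N. The fingertip stood at 102 mm, the expected height of the bar's top when down.
- **Last picture:** Lid shut, bar flat on it, other things as they were, and the gripper clear at 295 mm.

No check failed. My first move calls were refused for missing keys, and nothing moved. I did not measure the roundel and the bystanders again, only looked at those in view.

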